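# Sort the training and planting things off the roof bench and click the tin shut

## Task

Clear the bench after the morning on the roof: put every steel jump handle in the long black bin, every mouthguard box in the square black bin and every wooden plant label in the enamel tin, right inside, not perched on a rim. Once all the labels are in the tin, press its lid down until it clicks shut past the latch. Leave the glass cup, the flask and the potted agave where they stand.

Things in the scene. Friction and masses are not known exactly. Their poses are not given: they have to be found in the camera images.
- handle1: steel jump-rope handle (without rope), a bar 142 mm long lying along its own x: round grip 23 mm in diameter with a 28 x 28 mm square collar at each end (collars cover own x -71..-49 and 55..71 mm) so that it does not roll; origin at its centre, 14 mm above what it lies on. May be absent
- handle2: steel jump-rope handle (without rope), a bar 142 mm long lying along its own x: round grip 23 mm in diameter with a 28 x 28 mm square collar at each end (collars cover own x -71..-49 and 55..71 mm) so that it does not roll; origin at its centre, 14 mm above what it lies on. May be absent
- box1: mint green plastic mouthguard box, closed, a rounded block 86 x 56 x 30 mm (own x, y, z); origin at its centre, 15 mm above what it lies on. May be absent
- box2: mint green plastic mouthguard box, closed, a rounded block 86 x 56 x 30 mm (own x, y, z); origin at its centre, 15 mm above what it lies on. May be absent
- box3: mint green plastic mouthguard box, closed, a rounded block 86 x 56 x 30 mm (own x, y, z); origin at its centre, 15 mm above what it lies on. May be absent
- label1: pale wooden T-shaped plant label, 12 mm thick and 96 mm long along its own x: head 36 x 46 mm at own x 12..48 mm, stem 18 mm wide at own x -48..12 mm; origin at the middle of its length and thickness, 6 mm above what it lies on. May be absent
- label2: pale wooden T-shaped plant label, 12 mm thick and 96 mm long along its own x: head 36 x 46 mm at own x 12..48 mm, stem 18 mm wide at own x -48..12 mm; origin at the middle of its length and thickness, 6 mm above what it lies on. May be absent
- label3: pale wooden T-shaped plant label, 12 mm thick and 96 mm long along its own x: head 36 x 46 mm at own x 12..48 mm, stem 18 mm wide at own x -48..12 mm; origin at the middle of its length and thickness, 6 mm above what it lies on. May be absent
- long_bin: the long low black plastic bin, open on top, fixed; outside 135 x 215 x 60 mm (own x, y, z), walls and floor 5 mm; origin at the centre of its underside
- square_bin: the square deep black plastic bin, open on top, fixed; outside 160 x 160 x 90 mm, walls and floor 5 mm; origin at the centre of its underside
- tin: cream enamel tin with a dark blue rim, fixed; outside 150 x 130 x 65 mm (own x, y, z), walls and floor 4 mm; origin at the centre of its underside. The lid is hinged along its own +x rim (which faces the robot, roughly) and a sprung latch stands on its -x side, 25 mm out
- tin_lid (a joint): angle of the tin's lid, rad: 0 shut and clicked, about 0.1 resting on the latch (not yet clicked), about 1.65 to 1.8 standing open; a stiff hinge, so it stays where it is left. Pressing it the last 0.1 rad past the latch takes about 6 N at its free edge
- lid_hinge (a point): middle of the lid's hinge line, on the rim of the tin, 65 mm above its underside; the hinge runs along the tin's own y
- lid_edge (a point): middle of the lid's free edge, on its outer (upper) face, 153 mm from the hinge; the lid is a plate 6 mm thick and 136 mm wide
- cup: glass cup standing upright, 74 mm across, 95 mm high, bystander; origin at the centre of its underside
- agave: little agave in a terracotta pot, pot 90 mm across and 80 mm high, leaves to about 150 mm, bystander; origin at the centre of its underside
- flask: steel drinking flask standing upright, 68 mm across, 190 mm high, bystander; origin at the centre of its underside

How it is judged:
On the way, in this order (a step that is already met when the one before it is completed fails the run):
1. every plant label that is there lies in the tin, its lid still open (x of label1 in the frame of tin between -0.071 and 0.071 m and y of label1 in the frame of tin between -0.061 and 0.061 m and z of label1 in the frame of tin between 0 and 0.06 m and x of label2 in the frame of tin between -0.071 and 0.071 m and y of label2 in the frame of tin between -0.061 and 0.061 m and z of label2 in the frame of tin between 0 and 0.06 m and x of label3 in the frame of tin between -0.071 and 0.071 m and y of label3 in the frame of tin between -0.061 and 0.061 m and z of label3 in the frame of tin between 0 and 0.06 m and value of joint tin_lid above 0.3 rad), for 0.2 s.
2. the tin's lid is pressed shut past the latch (value of joint tin_lid below 0.03 rad), for 0.2 s.
At the end, for the whole second after the job is handed in: every handle's centre is inside the long bin and under 55 mm high, every box's centre inside the square bin and under 85 mm, every label's centre inside the tin and under 60 mm (each above its container's underside), all at rest, and the tin's lid shut past its latch (under 0.03 rad) (x of label1 in the frame of tin between -0.071 and 0.071 m and y of label1 in the frame of tin between -0.061 and 0.061 m and z of label1 in the frame of tin between 0 and 0.06 m and x of label2 in the frame of tin between -0.071 and 0.071 m and y of label2 in the frame of tin between -0.061 and 0.061 m and z of label2 in the frame of tin between 0 and 0.06 m and x of label3 in the frame of tin between -0.071 and 0.071 m and y of label3 in the frame of tin between -0.061 and 0.061 m and z of label3 in the frame of tin between 0 and 0.06 m and x of handle1 in the frame of long_bin between -0.0625 and 0.0625 m and y of handle1 in the frame of long_bin between -0.1025 and 0.1025 m and z of handle1 in the frame of long_bin between 0 and 0.055 m and x of handle2 in the frame of long_bin between -0.0625 and 0.0625 m and y of handle2 in the frame of long_bin between -0.1025 and 0.1025 m and z of handle2 in the frame of long_bin between 0 and 0.055 m and x of box1 in the frame of square_bin between -0.075 and 0.075 m and y of box1 in the frame of square_bin between -0.075 and 0.075 m and z of box1 in the frame of square_bin between 0 and 0.085 m and x of box2 in the frame of square_bin between -0.075 and 0.075 m and y of box2 in the frame of square_bin between -0.075 and 0.075 m and z of box2 in the frame of square_bin between 0 and 0.085 m and x of box3 in the frame of square_bin between -0.075 and 0.075 m and y of box3 in the frame of square_bin between -0.075 and 0.075 m and z of box3 in the frame of square_bin between 0 and 0.085 m and value of joint tin_lid below 0.03 rad and linear speed of each of handle1, handle2, box1, box2, box3, label1, label2, label3 below 0.05 m/s); the robot touches nothing.
It fails at once if the glass cup is shifted more than 4 cm or tipped over (distance of cup from where it was at the start of the episode above 0.04 m or angle between cup's own z axis and vertical above 0.5 rad).
It fails at once if the potted agave is shifted more than 4 cm or tipped over (distance of agave from where it was at the start of the episode above 0.04 m or angle between agave's own z axis and vertical above 0.5 rad).
It fails at once if the flask is shifted more than 4 cm or tipped over (distance of flask from where it was at the start of the episode above 0.04 m or angle between flask's own z axis and vertical above 0.5 rad).
Of label1, label2, label3 only 2 to 3 are there at a start; the rules pass over those that are not, and their reading is None.
Of handle1, handle2, box1, box2, box3 only 3 to 4 are there at a start; the rules pass over those that are not, and their reading is None.
At some moment in a run one of handle1, handle2, box1, box2, box3, label1, label2, label3 may be knocked a few centimetres aside while the robot is not near it.
Once in a run the grip may slacken for a moment while it holds something.
It also fails if it takes over 210 s, if anything falls off the work surface, if the arm or the gripper's body presses on something with over 40 N, if the wrist force passes 120 N, or if a joint passes its speed limit or range.

## Robot

A 6-joint arm with a two-finger parallel gripper is mounted at the origin on the work surface. World frame = base frame: x ahead of the robot, y to its left, z up, the work surface at z = 0. Lengths are in m, angles in rad, forces in N, time in s.
With the tool pointing down it reaches from about 0.325 to 0.775 m from the base axis. Payload 5.5 kg.
Tool frame: the origin (TCP) lies midway between the tips of the shut fingers; the grasp point (between the pads) lies 19 mm behind it (env.grip_point_offset is the distance from the TCP to the grasp point, in m); z points along the fingers, y is the line along which they close (so a half turn about z gives the same grasp; the last joint's range is limited). The gripper opens to 88 mm and grips with 3 to 60 N. Pads are 20 mm wide; open, the fingers measure 115 mm over their backs; the gripper's body (75 mm by 178 mm) begins 61 mm behind the grasp point.
Start: joints at [1.226, 0.091, 1.231, -0, 1.82, -0.057], TCP at [0.17, 0.575, 0.223] pointing down, gripper open.
Joint ranges: [-2.87, 2.87], [-0.86, 2.18], [0.17, 2.46], [-1.51, 4.65], [0.06, 2.69], [-2.65, 2.65]. Speed limits (rad/s): [2.57, 2.57, 3.01, 3.14, 3.14, 3.14].

## Interface

Orientations are given as a unit quaternion [x, y, z, w].
In Python, from workcell import env, optics gives the robot as it stands. Calls block until the motion is done:
- env.movep(position, orientation): joint-space move of the TCP to a pose.
- env.servo_line(position, frame=None, v=0.15): straight line of the TCP; frame=None keeps the orientation; v is the mean speed in m/s.
- env.goto_joints(angles): joint-space move.
- env.grip(opening, grasp_force=None): finger opening in m; grasp_force is the grip in N (None keeps the last); returns when the fingers have stopped.
- env.sleep(seconds).
- env.ik(position, orientation): joint angles nearest the present ones, or None.
- env.get_obs(): the state.
- optics.get_image(name): name is "scene" or "side" or "wrist"; returns the picture (480x640x3 uint8, red, green, blue); there is no depth.
- optics.camera_info(name): a dict with "fx", "fy", "cx", "cy" (pixels), "k1" (the pictures are not rectified: a ray, as slopes to the right and down, at radius r is drawn at 1 + k1 r^2 times it, then the intrinsics apply), "position" and "orientation" of the camera in the world; the wrist camera has in their place "tool_from_camera" (4x4, takes a point from camera to tool coordinates, whose origin is the TCP and whose axes are the flange's). Camera axes: x right, y up, looking along -z (the intrinsics and any distortion apply to the point x, -y, -z); pixel columns grow to the right and rows downward; lengths in m; the calibration is good to about 2 mm. A picture is of the moment at which its call begins: read the wrist's pose just before it. camera_info takes no time and is no camera call.
A pose or a line that the arm cannot do raises env.Unreachable and nothing moves.
- env.finish_job(): hands the job in; it is judged then, once.
Trained networks look in the newest picture that a camera, given by its name, has taken for a name from the list of things; names that differ only in an ending like _2 or _b are one class to them, and where a whole thing is asked for, a point or a joint stands for the part that bears it (a point fixed in the world has none). Each returns a list of dicts, best first, with "conf" (0 to 1); they miss things now and then, are a little off and sometimes report something else, mostly with a low value. They report only what shows in the picture. A call takes as long as a camera call.
- optics.search_frame(thing, camera): "pixel" ([row, column] in pixels, amid what is visible of it).
- optics.silhouettes(thing, camera): "region" (480x640 bool, what is visible of it) and "pixel" ([row, column] in pixels, amid what is visible of it).
- optics.spot_point(thing, camera): "pixel" ([row, column] in pixels: a listed point, or the origin of a listed thing).
The state is a dict: "time": time; "qpos": joint angles; "qd": joint speeds; "joint_efforts": joint torques, N m; "eef_pos": TCP position; "ee_rot": TCP orientation; "wrist_force": force on the tool from outside, world axes, zero at the start; "moment": the same for the moment, N m; "finger_gap": finger opening in m; "gripper_force": force on a finger pad.
Only numpy, scipy, OpenCV 4.12 (cv2) and the standard library are available. Lean on these libraries where they do the work, as an engineer would, in place of code of your own. Each camera call takes 0.05 s, during which the arm holds its last target. There are 200 camera calls.

## Working session

There is one attempt and no reset: what is moved stays moved. The work goes in short steps, each a Python script; the robot and the scene stay as the last script left them, time stands still between calls to the robot, and variables do not carry over. Pictures are saved under pics/ and viewed, at most 14 in all, crops included, and the job is handed in when it is done.

```bash
ls; mkdir -p pics; cat > h.py <<'E'
import numpy as np, cv2
from scipy.spatial.transform import Rotation as R
from workcell import env, optics
def cam(name):
    i=optics.camera_info(name)
    if 'position' in i: return i,R.from_quat(i['orientation']).as_matrix(),np.array(i['position'])
    o=env.get_obs(); T=np.eye(4); T[:3,:3]=R.from_quat(o['ee_rot']).as_matrix(); T[:3,3]=o['eef_pos']
    T=T@np.array(i['tool_from_camera']); return i,T[:3,:3],T[:3,3]
def rays(c,px):
    i,Rm,p=c; px=np.atleast_2d(np.array(px,float))
    d=np.c_[(px[:,1]-i['cx'])/i['fx'],(px[:,0]-i['cy'])/i['fy']]
    u=d.copy()
    for _ in range(20): u=d/(1+i['k1']*(u**2).sum(1,keepdims=True))
    return np.c_[u[:,0],-u[:,1],-np.ones(len(u))]@Rm.T
def onplane(c,px,z):
    r=rays(c,px); p=c[2]; return p+r*((z-p[2])/r[:,2])[:,None]
def proj(c,P):
    i,Rm,p=c; q=(np.atleast_2d(P)-p)@Rm; u=np.c_[q[:,0]/-q[:,2],-q[:,1]/-q[:,2]]
    u=u*(1+i['k1']*(u**2).sum(1,keepdims=True)); return np.c_[u[:,1]*i['fy']+i['cy'],u[:,0]*i['fx']+i['cx']]
def tri(obs):
    A=np.zeros((3,3));b=np.zeros(3)
    for c,px in obs:
        r=rays(c,px)[0]; r/=np.linalg.norm(r); M=np.eye(3)-np.outer(r,r); A+=M; b+=M@c[2]
    return np.linalg.solve(A,b)
def snap(name,fn=None):
    c=cam(name); im=optics.get_image(name)
    if fn: cv2.imwrite('pics/'+fn,im[:,:,::-1])
    return c,im
def down(yaw): # tool down; closing line (tool y) rotated
    return (R.from_euler('z',yaw)*R.from_euler('x',np.pi)).as_quat()
E
python3 - <<'E'
from h import *
np.set_printoptions(precision=3,suppress=True)
o=env.get_obs(); print(o['ee_rot'],o['time'])
for n in ['scene','side','wrist']:
    c,im=snap(n,n+'0.png'); print(n,c[2],-c[1][:,2],c[0]['fx'])
for n in ['scene','side']:
    c=cam(n)
    for t in ['handle1','box1','label1','long_bin','square_bin','tin','cup','agave','flask','lid_hinge','lid_edge']:
        for d in optics.spot_point(t,n):
            if d['conf']>.2: print(n,t,round(d['conf'],2),np.round(d['pixel']),onplane(c,d['pixel'],0.01)[0])
E
```

```text
pics
[ 0.143  0.99  -0.001 -0.   ] 0.0
scene [1.07  0.838 1.337] [-0.278 -0.532 -0.8  ] 579.405620658274
side [ 0.023 -0.602  0.783] [ 0.548  0.533 -0.645] 501.1698745527388
wrist [0.099 0.597 0.385] [ 0.262 -0.08  -0.962] 416.7888297892384
scene handle1 0.89 [276. 401.] [0.453 0.189 0.01 ]
scene box1 0.79 [243. 367.] [0.475 0.049 0.01 ]
scene box1 0.55 [160. 308.] [ 0.463 -0.321  0.01 ]
scene label1 0.78 [189. 333.] [ 0.457 -0.178  0.01 ]
scene label1 0.67 [215. 346.] [ 0.474 -0.067  0.01 ]
scene label1 0.62 [359. 442.] [0.504 0.439 0.01 ]
scene long_bin 0.91 [261. 305.] [0.659 0.018 0.01 ]
scene long_bin 0.24 [321. 347.] [0.652 0.236 0.01 ]
scene square_bin 0.89 [319. 348.] [0.648 0.232 0.01 ]
scene tin 0.78 [206. 270.] [ 0.654 -0.211  0.01 ]
scene tin 0.4 [308. 276.] [0.795 0.111 0.01 ]
scene cup 0.75 [308. 278.] [0.792 0.115 0.01 ]
scene agave 0.84 [250. 239.] [ 0.804 -0.107  0.01 ]
scene flask 0.61 [394. 394.] [0.658 0.458 0.01 ]
scene lid_hinge 0.61 [175. 290.] [ 0.545 -0.294  0.01 ]
scene lid_edge 0.88 [142. 296.] [ 0.459 -0.414  0.01 ]
side handle1 0.81 [251. 197.] [0.468 0.2
[... 163 characters left out ...]
abel1 0.9 [347. 321.] [ 0.475 -0.19   0.01 ]
side label1 0.62 [209. 159.] [0.494 0.424 0.01 ]
side label1 0.56 [317. 278.] [ 0.467 -0.074  0.01 ]
side long_bin 0.8 [260. 316.] [ 0.648 -0.004  0.01 ]
side square_bin 0.62 [218. 248.] [0.639 0.229 0.01 ]
side tin 0.66 [312. 392.] [ 0.646 -0.231  0.01 ]
side cup 0.8 [215. 323.] [0.785 0.104 0.01 ]
side agave 0.62 [259. 399.] [ 0.791 -0.138  0.01 ]
side agave 0.21 [184. 205.] [0.653 0.437 0.01 ]
side flask 0.89 [182. 208.] [0.663 0.44  0.01 ]
side flask 0.44 [314. 393.] [ 0.645 -0.234  0.01 ]
side flask 0.31 [348. 318.] [ 0.47  -0.187  0.01 ]
side lid_hinge 0.95 [314. 376.] [ 0.619 -0.209  0.01 ]
side lid_hinge 0.3 [219. 248.] [0.635 0.224 0.01 ]
```

View pics/scene0.png

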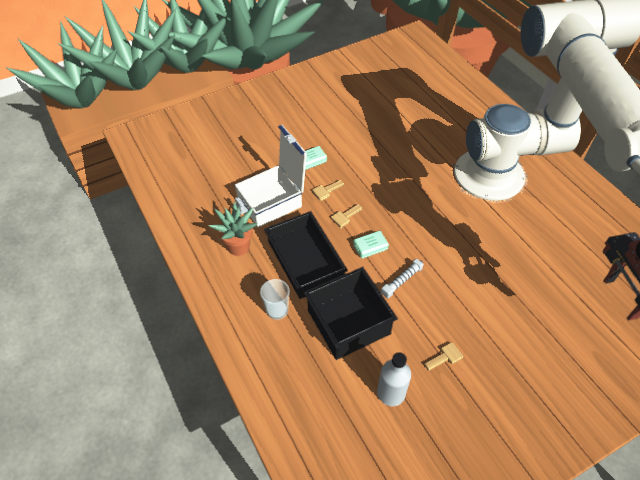

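View pics/side0.png

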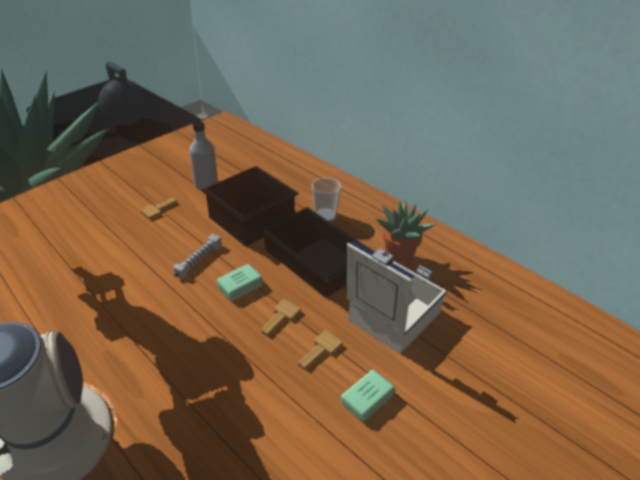

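The scene picture shows the handle at (276,401), boxes at (243,370) and (158,313), and three labels at (189,328), (215,346) and (357,443). The tin is at (195,270) with its lid standing open on the robot side. The side view agrees. Next I take wrist views from above and fit models to the silhouettes.

```bash
cat > fit.py <<'E'
from h import *
from scipy.optimize import minimize
def blk(x0,x1,y0,y1,z0,z1): return np.array([[x,y,z] for x in(x0,x1) for y in(y0,y1) for z in(z0,z1)])/1000
M={'handle':[blk(-71,-49,-14,14,-14,14),blk(55,71,-14,14,-14,14),blk(-49,55,-11.5,11.5,-10,10)],
 'box':[blk(-43,43,-28,28,-15,15)],'label':[blk(12,48,-23,23,-6,6),blk(-48,12,-9,9,-6,6)],
 'long_bin':[blk(-67.5,67.5,-107.5,107.5,0,60)],'square_bin':[blk(-80,80,-80,80,0,90)]}
def mask(m,c,q):
    im=np.zeros((480,640),np.uint8)
    Rm=R.from_euler('z',q[3]).as_matrix()
    for p in m:
        u=proj(c,p@Rm.T+q[:3])[:,::-1]
        h=cv2.convexHull(np.float32(u)); cv2.fillConvexPoly(im,np.int32(np.round(h*16)),1,shift=4)
    return im>0
def fit(cls,views,q0,z=None):
    """views: [(cam,region)], q0=(x,y,z,yaw) ; z fixed if given"""
    sm=[(c,cv2.GaussianBlur(r.astype(np.float32),(0,0),1.5)) for c,r in views]
    def f(v):
        q=np.array([v[0],v[1],v[2] if z is None else z,v[3]*10]); s=0
        for c,r in sm:
            k=cv2.GaussianBlur(mask(M[cls],c,q).astype(np.float32),(0,0),1.5); s+=((k-r)**2).sum()/max(r.sum(),1)
        return s
    best=None
    for y in q0:
        v=np.array([y[0],y[1],y[2],y[3]/10]); sx=np.vstack([v]+[v+d for d in np.diag([.01,.01,.01,.03])])
        r=minimize(f,v,method='Nelder-Mead',options=dict(initial_simplex=sx,xatol=1e-4,fatol=1e-4,maxiter=250))
        if best is None or r.fun<best.fun: best=r
    q=best.x.copy(); q[3]*=10
    if z is not None:q[2]=z
    return q,best.fun/len(views)
def seeds(c,reg,z):
    ys,xs=np.nonzero(reg); P=onplane(c,np.c_[ys,xs][::max(1,len(ys)//800)],z)[:,:2]; m=P.mean(0)
    a=np.linalg.svd(P-m,full_matrices=False)[2][0]; t=np.arctan2(a[1],a[0])
    return [(m[0],m[1],z,t),(m[0],m[1],z,t+np.pi)],m
E
cat > s1.py <<'E'
from fit import *
np.set_printoptions(precision=3,suppress=True)
Z={'handle':.014,'box':.015,'label':.006,'long_bin':0,'square_bin':0}
V=[];S={}
pts={}
for k,(x,y) in enumerate([(.42,.2),(.42,-.12)]):
    env.movep([x,y,.36],down(np.pi)); print(env.get_obs()['time'],env.get_obs()['qpos'])
    c,im=snap('wrist',f'w{k}.png')
    for cls in Z:
        for d in optics.silhouettes(cls if 'bin' in cls else cls+'1','wrist'):
            if d['conf']>.3 and d['region'].sum()>100:
                r=d['region']; e=r.copy(); e[3:-3,3:-3]=0
                s,m=seeds(c,r,max(Z[cls],.04 if 'bin' in cls else 0)); print(k,cls,round(d['conf'],2),m,'edge' if e.any() else '',r.sum())
                S.setdefault(cls,[]).append((c,r,s,m,e.any()))
    for t in ['tin','lid_hinge','lid_edge','square_bin','long_bin']:
        for d in optics.spot_point(t,'wrist')[:1]:
            if d['conf']>.4: pts.setdefault(t,[]).append((c,d['pixel']))
for cls,L in S.items():
    used=[0]*len(L)
    for i,a in enumerate(L):
        if used[i]: continue
        g=[j for j in range(len(L)) if np.hypot(*(L[j][3]-a[3]))<.06]
        for j in g: used[j]=1
        gg=[j for j in g if not L[j][4]] or g
        ss=L[gg[0]][2]
        if 'bin' in cls: ss=[(x,y,0,t) for (x,y,_,_) in ss[:1] for t in (0,.3,-.3)]
        q,e=fit(cls,[L[j][:2] for j in gg],ss,None if len(gg)>1 else Z[cls]); print(cls,len(gg),q,round(e,3))
from workcell import optics
for n in ['scene','side']:
    c,_=snap(n)
    for t in ['tin','lid_hinge','lid_edge','square_bin','long_bin']:
        for d in optics.spot_point(t,n)[:1]:
            if d['conf']>.4: pts.setdefault(t,[]).append((c,d['pixel']))
for t,o in pts.items():
    if len(o)>1:
        P=tri(o); print(t,P,[np.round(proj(c,P)[0]-px,1) for c,px in o])
E
python3 s1.py
```

```text
2.975 [ 0.372 -0.192  1.257  0.     2.078 -1.199]
0 handle 0.78 [0.457 0.194]  2218
0 box 0.74 [0.473 0.056]  3310
0 label 0.96 [ 0.475 -0.19 ] edge 2025
0 label 0.91 [ 0.477 -0.073]  1924
0 label 0.89 [0.493 0.436]  1769
0 long_bin 0.6 [0.621 0.022]  6711
0 square_bin 0.88 [0.646 0.236]  14493
4.7417 [-0.355 -0.265  1.317  0.     2.089 -1.926]
1 handle 0.81 [0.457 0.195]  2725
1 box 0.79 [ 0.455 -0.326]  3500
1 box 0.6 [0.474 0.058]  3425
1 label 0.96 [ 0.476 -0.189]  1772
1 label 0.73 [ 0.479 -0.072]  1696
1 long_bin 0.61 [ 0.625 -0.024]  8100
1 square_bin 0.55 [0.585 0.202] edge 5019
handle 2 [0.458 0.195 0.011 3.386] 0.101
box 2 [ 0.474  0.058  0.012 -0.119] 0.043
box 1 [ 0.455 -0.325  0.015 -0.004] 0.061
label 1 [ 0.467 -0.19   0.006  0.044] 0.014
label 2 [ 0.468 -0.074  0.005  0.174] 0.018
label 1 [0.504 0.436 0.006 3.146] 0.04
long_bin 2 [ 0.858  0.017 -0.41  -0.002] 0.517
square_bin 1 [ 0.653  0.232  0.    -0.036] 0.423
square_bin 1 [ 0.522  0.437  0.    -1.502] 0.946
square_bin [0.647 0.233 0.005] [array([ 0.4, -1.3]), array([0.6, 1.4]), array([-0.2,  0.9])]
long_bin [ 0.61   0.055 -0.016] [array([100.9, -97.5]), array([-33.5,  31.9]), array([ 8.1, 22.4]), array([  1. , -28.3])]
tin [ 0.647 -0.233  0.001] [array([-1.1,  2.9]), array([-1.2, -1.5]), array([ 0.7, -0.7])]
lid_hinge [ 0.572 -0.242  0.07 ] [array([ 0.8, -1.3]), array([0.5, 0.7]), array([-0.2,  0.5])]
```

View pics/w1.png

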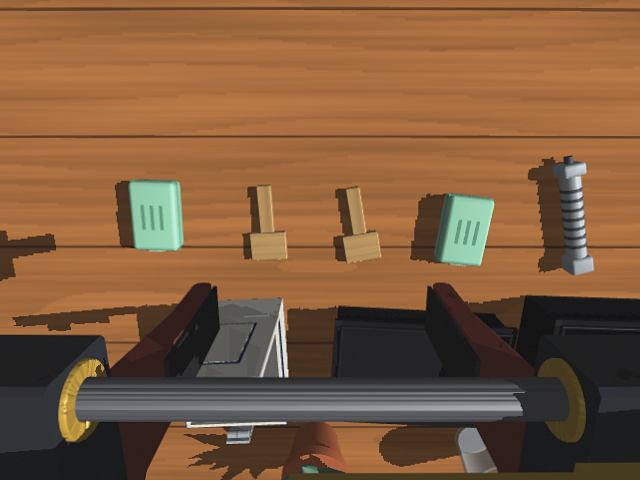

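View pics/w0.png

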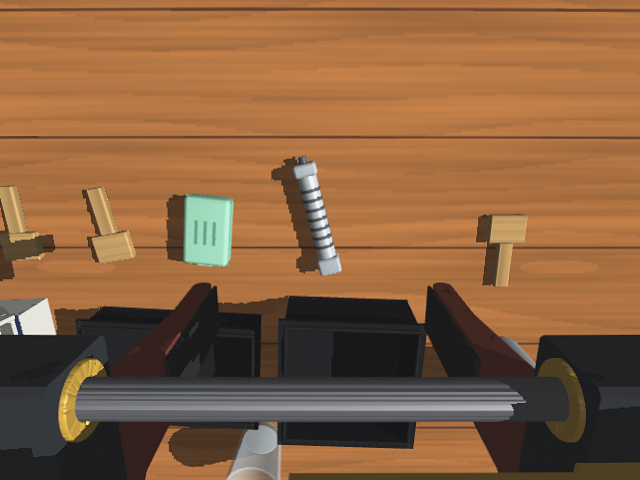

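The wrist views show two boxes (225,155 and 230,465), three labels and one handle, all lying clear. The lid is tilted toward the robot at (350,240), and the model fits agree. I fit the bins from the fixed cameras, then move.

```bash
cat > act.py <<'E'
from fit import *
np.set_printoptions(precision=3,suppress=True)
Z={'handle':.014,'box':.015,'label':.006}
def tnow(): return round(env.get_obs()['time'],1)
def go(p,yaw): env.movep(list(p),down(yaw))
def line(p,v=.15): env.servo_line(list(p),v=v)
def look(cls,xy):
    """wrist look; returns fitted pose nearest xy"""
    go([xy[0]-.05,xy[1],.30],np.pi); env.sleep(.15)
    c,im=snap('wrist'); best=None
    for d in optics.silhouettes(cls+'1','wrist'):
        if d['conf']<.3 or d['region'].sum()<200: continue
        s,m=seeds(c,d['region'],Z[cls]); e=np.hypot(*(m-np.array(xy)))
        if e<.12 and (best is None or e<best[0]): best=(e,d['region'],s)
    if best is None: print('not seen',cls); return None
    q,e=fit(cls,[(c,best[1])],best[2],Z[cls]); print(cls,q,'err',round(e,3)); return q,e
def pick_yaw(p,a):
    best=None
    for k in (0,np.pi):
        j=env.ik(list(p),down(a+k))
        if j is not None and (best is None or abs(j[5])<best[0]): best=(abs(j[5]),a+k)
    return best[1]
def grasp(q,g,z,op,force,zt=.27):
    a=q[3]; p=np.array([q[0]+g*np.cos(a),q[1]+g*np.sin(a)])
    yaw=pick_yaw([*p,.15],a); env.grip(op)
    go([*p,.13],yaw); line([*p,z],.12); env.grip(0,force)
    o=env.get_obs(); print('gap',round(o['finger_gap'],4),'F',o['gripper_force'])
    line([*p,.12]); line([*p,zt],.3)
    o=env.get_obs(); print('lifted gap',round(o['finger_gap'],4),'Fw',o['wrist_force'],'t',tnow())
    flip=abs(np.angle(np.exp(1j*(yaw-a))))>1  # tool x opposite to object x
    return flip
def place(p,axis,z,op,zt=.27):
    yaw=pick_yaw([*p,.2],axis); go([*p,zt],yaw)
    gap=env.get_obs()['finger_gap']; line([*p,z],.2)
    o=env.get_obs(); print('before release gap',round(gap,4),round(o['finger_gap'],4),'Fw',o['wrist_force'])
    env.grip(op); line([*p,zt],.3); print('t',tnow())
    return yaw
E
python3 - <<'E'
from act import *
ob={}
for n in ['scene','side']:
    c,_=snap(n)
    for b in ['long_bin','square_bin']:
        for d in optics.silhouettes(b,n)[:1]: print(n,b,d['conf'],d['region'].sum()); ob.setdefault(b,[]).append((c,d['region']))
for b,v in ob.items():
    x,y=(.652,.005) if b[0]=='l' else (.647,.233)
    for zz in (0,None):
        print(b,*fit(b,v,[(x,y,0,t) for t in (0,.15,-.15)],zz))
q=look('handle',(.458,.195))
if q: print('flip',grasp(q[0],0,.004,.05,40))
E
```

```text
scene long_bin 0.86 3984
scene square_bin 0.9 5223
side long_bin 0.89 4975
side square_bin 0.92 4314
long_bin [ 0.654  0.005  0.    -0.063] 0.09073382616043091
long_bin [ 0.652  0.005  0.005 -0.053] 0.08200741559267044
square_bin [ 0.647  0.233  0.    -0.042] 0.06639836728572845
square_bin [ 0.646  0.233  0.003 -0.059] 0.06361017376184464
handle [0.457 0.194 0.014 3.384] err 0.021
gap 0.0223 F 39.99988675117493
lifted gap 0.0224 Fw [-0.439  0.221 -2.904] t 12.5
flip False
```

```bash
python3 - <<'E'
from act import *
place((.653,.005),np.pi/2-.055,.022,.05)
q=look('box',(.474,.058))
if q and q[1]<.08:
    grasp(q[0],0,.004,.075,25)
    place((.647,.233),-.05,.03,.07)
E
```

```text
before release gap 0.0223 0.022 Fw [ 0.581  0.004 -0.965]
t 16.8
box [ 0.473  0.057  0.015 -0.122] err 0.021
gap 0.0559 F 24.948467016220093
lifted gap 0.0559 Fw [-0.368  0.133 -1.792] t 23.0
before release gap 0.0561 0.0556 Fw [ 0.276  0.016 -1.503]
t 26.7
```

```bash
python3 - <<'E'
from act import *
q=look('box',(.455,-.325))
if q and q[1]<.08:
    grasp(q[0],0,.004,.075,25)
    place((.647,.233),-.05,.058,.07)
c,im=snap('scene','s2.png')
cv2.imwrite('pics/s2c.png',cv2.resize(im[120:420,200:500,::-1],(600,600)))
E
```

```text
box [ 0.455 -0.325  0.015 -0.032] err 0.014
gap 0.0558 F 25.000405311584473
lifted gap 0.0558 Fw [ 0.176 -0.181 -3.215] t 35.4
before release gap 0.0559 0.0559 Fw [ 0.025 -0.179 -1.616]
t 40.0
```

View pics/s2c.png

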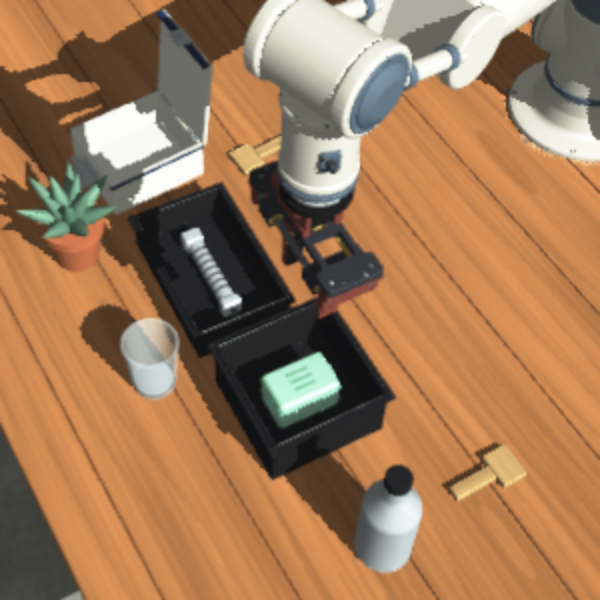

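The handle is in the long bin (270,210) and the boxes are stacked in the square bin (385,300). Labels next.

```bash
cat > lab.py <<'E'
from act import *
import sys
TIN=np.array([.647,-.233]); TY=.12  # direction of tin x mod pi
def label(xy,z,yoff=0):
    q=look('label',xy)
    if not q or q[1]>.08: print('bad look',q); return
    g=-.003
    flip=grasp(q[0],g,.003,.045,20,.28)
    if env.get_obs()['finger_gap']<.012: print('missed'); return
    u=np.array([np.cos(TY),np.sin(TY)]); n=np.array([-u[1],u[0]])
    # tool x must be ~ +u (camera away from the lid): label x = u or -u
    s=-1 if flip else 1
    p=TIN+.004*u+n*yoff+s*g*u
    go([*p,.28],TY); gap=env.get_obs()['finger_gap']
    line([*p,z],.15); o=env.get_obs(); print('rel gap',gap,o['finger_gap'],'Fw',o['wrist_force'])
    env.grip(.045); line([*p,.28],.25); o=env.get_obs(); print('Fw',o['wrist_force'],'t',tnow())
label([float(sys.argv[1]),float(sys.argv[2])],float(sys.argv[3]))
c,im=snap('side','side_l%s.png'%sys.argv[4])
cv2.imwrite('pics/lc%s.png'%sys.argv[4],cv2.resize(im[180:420,240:480,::-1],(600,600)))
E
python3 lab.py .468 -.19 .05 1
```

```text
label [ 0.474 -0.162  0.006  0.062] err 0.019
gap 0.0178 F 20.00015616416931
lifted gap 0.0176 Fw [ 0.256 -0.575 -1.043] t 48.7
rel gap 0.01792567599024307 0.017783990143614002 Fw [ 0.233 -0.661 -0.762]
Fw [ 0.889 -0.592  0.298] t 52.9
```

View pics/lc1.png

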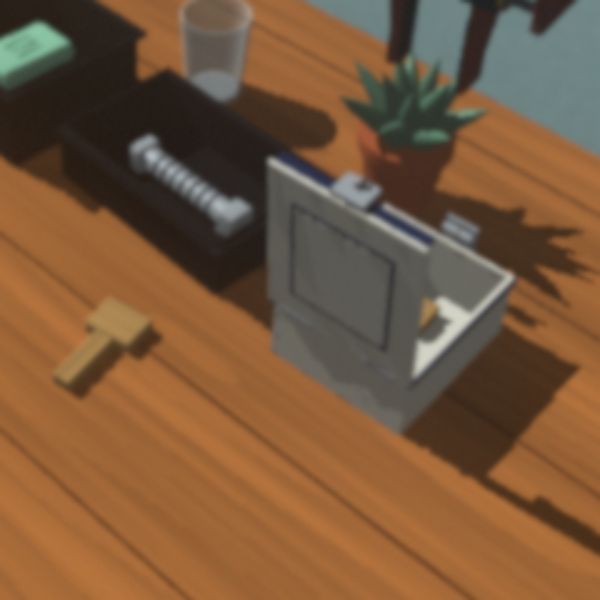

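Label 1 had been knocked about 3 cm, but the look found it. It now lies in the tin and is visible past the lid at (315,425). The other two labels follow.

```bash
python3 lab.py .468 -.074 .05 2; python3 lab.py .504 .436 .055 3; python3 - <<'E'
from act import *
for n in ['scene','side']:
    c,im=snap(n,n+'5.png')
    for d in optics.spot_point('label1',n)+optics.spot_point('lid_edge',n)[:1]: print(n,d['pixel'],round(d['conf'],2),onplane(c,d['pixel'],.02)[0])
im=cv2.imread('pics/scene5.png'); cv2.imwrite('pics/s5c.png',cv2.resize(im[110:260,210:360],(600,600)))
E
```

```text
label [ 0.468 -0.074  0.006  0.171] err 0.017
gap 0.0178 F 19.989348649978638
lifted gap 0.0178 Fw [ 0.391 -0.065 -0.964] t 61.7
rel gap 0.01785135766540087 0.01755673761481955 Fw [-0.973 -0.459 -0.062]
Fw [-0.517  0.344  0.277] t 66.1
label [0.503 0.435 0.006 3.139] err 0.006
gap 0.0177 F 20.000323355197906
lifted gap 0.0181 Fw [-0.007  0.029 -1.533] t 73.2
rel gap 0.017635435982820906 0.017975579127780403 Fw [-0.473  0.426 -0.676]
Fw [ 0.239 -0.471 -1.785] t 78.9
scene [198.5, 266.8] 0.8 [ 0.653 -0.234  0.02 ]
scene [201.9, 268.0] 0.55 [ 0.656 -0.22   0.02 ]
scene [200.9, 267.6] 0.46 [ 0.655 -0.224  0.02 ]
scene [139.7, 294.9] 0.89 [ 0.461 -0.416  0.02 ]
side [307.5, 396.3] 0.5 [ 0.655 -0.233  0.02 ]
side [260.2, 378.7] 0.96 [ 0.743 -0.113  0.02 ]
```

View pics/s5c.png

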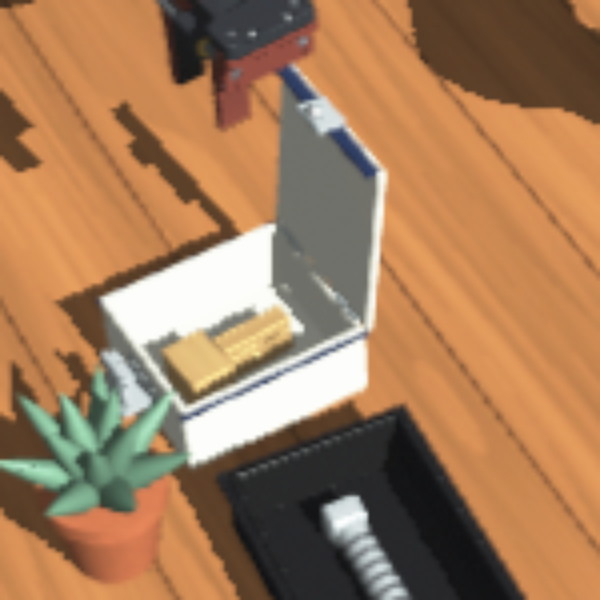

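All three labels are stacked in the tin, around (350,230) in the crop, and the lid is open. Now I close the lid.

```bash
cat > lid.py <<'E'
from act import *
P=tri([(cam('scene'),(139.7,294.9)),(cam('side'),(260.2,378.7))])
TY=.12; u=np.array([np.cos(TY),np.sin(TY),0]); y=np.array([-u[1],u[0],0]); z=np.array([0,0,1.])
H=np.array([.572,-.242,.066]); d=P-H; print('edge',P,'u,y,z',d@u,d@y,d[2],'ang',np.arctan2(d[2],d@u))
H=H-.012*y
env.grip(0,20)
go(H-u*.085+z*.22,TY); line(H-u*.085+z*.115,.15)
f0=np.array(env.get_obs()['wrist_force'])
r=.115
for th in np.arange(1.8,.14,-.1):
    n=-np.sin(th)*u+np.cos(th)*z
    p=H+r*(np.cos(th)*u+np.sin(th)*z)+n*(.004+.010*np.sin(th))
    line(p,.1); o=env.get_obs(); f=np.array(o['wrist_force'])-f0
    print(round(th,2),p,f)
    if np.linalg.norm(f)>30: print('STOP'); break
print('t',tnow())
E
python3 lid.py
```

```text
edge [ 0.554 -0.235  0.215] u,y,z -0.016634228965791847 0.008694694341559233 0.1485165886769384 ang 1.6823339781842688
1.8 [ 0.534 -0.259  0.175] [ 0.45  -0.042 -1.371]
1.7 [ 0.545 -0.257  0.178] [ 1.094  0.576 -1.683]
1.6 [ 0.556 -0.256  0.181] [ 0.371  0.818 -1.771]
1.5 [ 0.568 -0.255  0.182] [ 0.315  0.214 -1.937]
1.4 [ 0.579 -0.253  0.182] [ 0.228  0.547 -2.21 ]
1.3 [ 0.591 -0.252  0.18 ] [ 0.919  1.409 -1.56 ]
1.2 [ 0.602 -0.25   0.178] [ 0.004 -0.111 -1.754]
1.1 [ 0.614 -0.249  0.174] [ 0.241 -0.177 -0.814]
1.0 [ 0.625 -0.248  0.169] [ 1.577  0.766 -1.715]
0.9 [ 0.635 -0.246  0.163] [ 0.7    0.846 -0.756]
0.8 [ 0.645 -0.245  0.156] [ 0.119  1.112 -1.279]
0.7 [ 0.654 -0.244  0.148] [ 0.707  0.819 -1.893]
0.6 [ 0.662 -0.243  0.139] [ 0.115  0.732 -2.064]
0.5 [ 0.669 -0.242  0.129] [ 1.488  0.339 -0.8  ]
0.4 [ 0.676 -0.242  0.118] [ 0.958  1.333 -1.458]
0.3 [ 0.68  -0.241  0.107] [ 1.439  0.744 -1.114]
0.2 [ 0.684 -0.241  0.095] [ 1.026  1.1   -1.745]
t 86.5
```

Now I press down in small steps, watching the force.

```bash
python3 - <<'E'
from act import *
p=np.array(env.get_obs()['eef_pos']); u=np.array([np.cos(.12),np.sin(.12),0])
f0=None
while p[2]>.060:
    p[2]-=.0015; line(p,.03); f=np.array(env.get_obs()['wrist_force']); print(round(p[2],4),f)
    if f[2]>30: break
q=p.copy(); q[2]=.25; line(q,.2)
c,im=snap('side'); 
for n in ['side','scene']:
    c,im=snap(n,n+'6.png')
    for d in optics.spot_point('lid_edge',n)[:1]: print(n,d)
    if n=='side': a=(c,d['pixel'])
    else: print('edge',tri([a,(c,d['pixel'])]))
im=cv2.imread('pics/side6.png'); cv2.imwrite('pics/s6c.png',cv2.resize(im[220:370,310:460],(600,600))); print(tnow())
E
```

```text
0.0917 [-0.233 -0.617 -0.069]
0.0902 [-0.573  0.339  0.767]
0.0887 [-0.215 -0.065 -0.231]
0.0872 [0.396 0.54  0.354]
0.0857 [-0.327 -0.463 -0.721]
0.0842 [ 1.024 -0.158 -0.025]
0.0827 [ 0.537 -0.081  0.041]
0.0812 [-1.192  1.141  5.489]
0.0797 [-2.505  1.21   9.358]
0.0782 [-3.374  1.529 10.636]
0.0767 [-3.931  2.912 11.274]
0.0752 [0.559 0.642 6.149]
0.0737 [-0.436 -0.484 -0.786]
0.0722 [-0.864  0.03   0.093]
0.0707 [-1.411  0.454  4.317]
0.0692 [-3.997  1.19   8.607]
0.0677 [-6.201  1.742 12.998]
0.0662 [-8.564  2.983 18.239]
0.0647 [-11.441   3.961  22.176]
0.0632 [-12.883   5.571  25.7  ]
0.0617 [-16.55    5.011  29.359]
0.0602 [-17.872   6.02   35.393]
side {'pixel': [275.7, 422.9], 'conf': 0.88}
scene {'pixel': [198.2, 246.4], 'conf': 0.6}
edge [ 0.723 -0.235  0.065]
93.4
```

View pics/s6c.png

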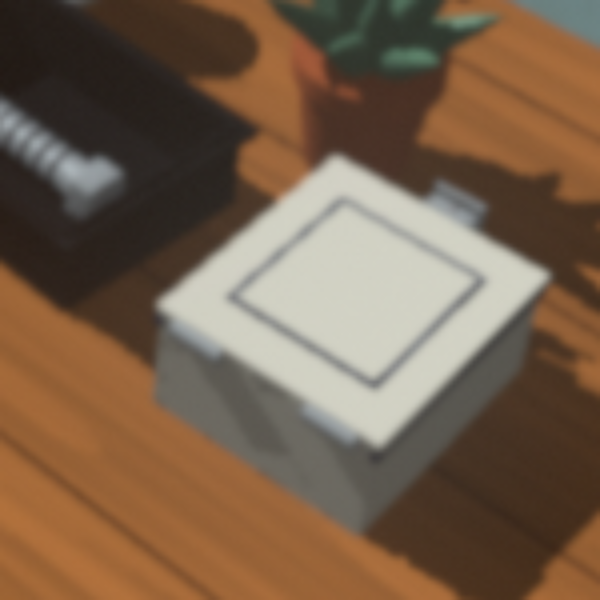

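The force rose to 11 N, dropped to zero, then met a hard stop, so the latch clicked. The lid lies flat at (300,350) in the crop, with its edge at z = 0.065. One last look at the whole bench before handing in.

```bash
python3 - <<'E'
from act import *
go([.40,0,.35],np.pi); snap('scene','end.png')
for n in ('scene','side'):
    c,_=snap(n)
    for t in ['handle1','box1','label1']:
        for d in optics.search_frame(t,n): print(n,t,round(d['conf'],2),onplane(c,d['pixel'],.03)[0])
E
```

```text
scene handle1 0.7 [0.659 0.006 0.03 ]
scene box1 0.84 [0.644 0.226 0.03 ]
scene box1 0.65 [0.649 0.263 0.03 ]
scene box1 0.26 [0.652 0.013 0.03 ]
side handle1 0.69 [0.667 0.006 0.03 ]
side box1 0.87 [0.667 0.266 0.03 ]
side label1 0.5 [0.837 0.148 0.03 ]
```

View pics/end.png

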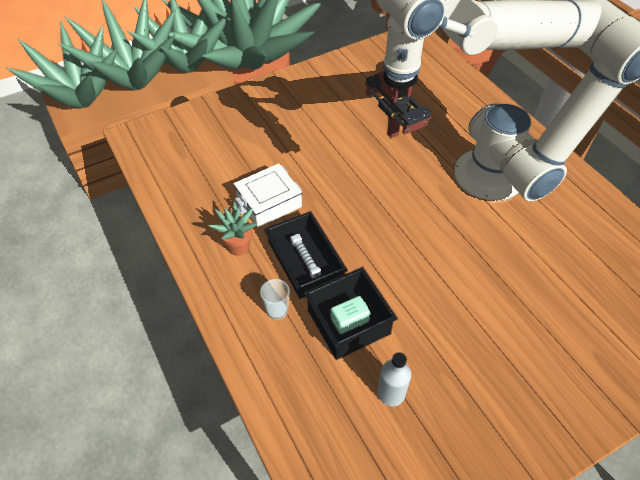

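The bench is clear: the handle is at (255,305), the boxes at (315,350), the tin is shut at (195,268), and the bystanders are where they stood.

```bash
python3 -c "
from workcell import env
print(env.finish_job())"
```

```text
the job is handed in; nothing more can be done
None
```

I handed the job in: one handle is in the long bin, two boxes in the square bin and three labels in the tin with its lid clicked shut, the cup, flask and agave were left untouched, and no verdict came back.

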